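Clip the sprung grabber probe onto the contact post

ROBOT

A 6-joint arm with a two-finger parallel gripper is mounted at the origin on a cart in front of the work surface, level with it; the furniture and walls round the work are solid. World frame = base frame: x ahead of the robot, y to its left, z up, the work surface at z = 0. Lengths are in m, angles in rad, forces in N, time in s.
With the tool pointing down it reaches from about 0.25 to 0.8 m from the base axis. Payload 8.5 kg.
Tool frame: the origin (TCP) lies at the very end of the fingers, on their centre line; the grasp point (between the pads) lies 19 mm behind it (robot.grip_depth is the distance from the TCP to the grasp point, in m); z points along the fingers, y is the line along which they close (so a half turn about z gives the same grasp; the last joint's range is limited). The gripper opens to 85 mm and grips with 20 to 120 N. Pads are 22 mm wide; open, the fingers measure 114 mm over their backs; the gripper's body (76 mm by 85 mm) begins 54 mm behind the grasp point. The pads swing forward as they close: fully open they stand 13 mm farther back than shut.
Start: joints at [-1.152, 0.238, -0.013, 1.319, 0, 1.571], TCP at [0.213, -0.48, 0.231] pointing down, gripper open.
Joint ranges: [-2.66, 2.66], [-1.03, 1.9], [-1.14, 1.46], [-1.82, 2.27], [-1.45, 1.34], [-3.14, 3.14]. Speed limits (rad/s): [2.22, 2.22, 2.79, 3.14, 3.14, 3.14].

INTERFACE

Orientations are given as a 3x3 rotation matrix whose columns are the frame's x, y, z axes.
In Python, from plant import robot gives the robot as it stands.
- The arm moves only by the shell command python3 -m handwheel 'ROWS' [FORCE]. ROWS is a JSON object of lists of equal length, an entry for each row: "slide": the shift along the tool's x, y, z in m, a list of three; "dr": the turn, a rotation vector about the tool's x, y, z in degrees, a list of three; "grip": the finger opening in m, from 0 to 0.0854. A call has exactly 8 rows; each row is the pose to reach, as a shift and turn from the pose commanded when the call began, along the tool's axes at that moment; what a row does not reach only later rows make up. A row lasts 1/8 s, in which the tool goes at most 62.5 mm and 10.7 degrees, less where a joint would pass 70% of its speed; a pose out of reach is approached as far as the arm can. A call with a gripper value outside its range is refused whole. The fingers move at their own pace and stop on an object; FORCE is the grip in N (left out, the last holds). Time passes only in rows, so rows that repeat a pose let the fingers close, or fill a call up. It gives the time, the measured TCP pose, the force, the opening and the grip force at its end, in the units of the state.
- robot.sense(): the state, without advancing time (a new reading comes with each control period).
- robot.get_image(name): name is "side" or "top" or "wrist"; returns the picture (400x640x3 uint8, red, green, blue); there is no depth.
- robot.camera_params(name): a dict with "camera_matrix" (3x3 intrinsics, pixels), "camera_from_world" (4x4, takes a point from world to camera coordinates). Camera axes: x right, y up, looking along -z (the intrinsics and any distortion apply to the point x, -y, -z); pixel columns grow to the right and rows downward; lengths in m; the calibration is good to about 2 mm. A picture is of the moment at which its call begins: read the wrist's pose just before it. camera_params takes no time and is no camera call; for the wrist camera it gives the pose at the moment of the call.
- robot.hand_in(): hands the job in; it is judged then, once.
Trained networks look in the newest picture that a camera, given by its name, has taken for a name from the list of things; names that differ only in an ending like _2 or _b are one class to them, and where a whole thing is asked for, a point or a joint stands for the part that bears it (a point fixed in the world has none). Each returns a list of dicts, best first, with "confidence" (0 to 1); they miss things now and then, are a little off and sometimes report something else, mostly with a low value. They report only what shows in the picture. A call takes as long as a camera call.
- robot.look_for(camera, target): "position" ([x, y, z] in m, in world coordinates, good to about 4 mm: the middle of the surface that is visible of it).
- robot.outline_of(camera, target): "mask" (400x640 bool, what is visible of it).
- robot.spot_point(camera, target): "position" ([x, y, z] in m, in world coordinates, good to about 4 mm: a listed point, or the origin of a listed thing).
The state is a dict: "time": time; "joint_positions": joint angles; "dq": joint speeds; "effort": joint torques, N m; "eef_pos": TCP position; "tool_rot": TCP orientation; "force": force on the tool from outside, world axes, zero at the start; "torque": the same for the moment, N m; "grip_width": finger opening in m; "finger_force": force on a finger pad.
Only numpy, scipy, OpenCV 4.12 (cv2) and the standard library are available. Lean on these libraries where they do the work, as an engineer would, in place of code of your own. Each camera call takes 0.05 s, during which the arm holds its last target. There are 200 camera calls.

TASK

Take the sprung grabber probe from its stand and clip it onto the contact post in the slot of the metal terminal block: press its plunger down so that the hook comes out into the slot, bring the hook under the post, and let the plunger go, so that the probe stands upright and flat on the block with the post lying in its hook, between shank and lip. The post's exact place along the slot is not known, so feel for it gently and do not ram the post or the block or lean the probe over against it; leave the vials and the petri dish where they are.

Things in the scene. Friction and masses are not known exactly. Their poses are not given: they have to be found in the camera images.
- block: Terminal block, fixed: aluminium, 104 (x) x 56 (y) x 45 mm high, on a black foot 120 x 72 x 6 mm. Origin at the centre of its underside, yaw within 0.4 rad. A steel contact post, a round bar 6 mm thick, crosses its slot along y, centre 9 mm below the top face, clamped at an unmeasured x between -14 and +14 mm: to be felt for (dark nuts on the side faces mark it). Block and stand may swap places.
- slot (a point): Middle of the block's flat top face, in its plane; z up, x along the slot. The slot is 14 mm wide (y -7 to +7), 32 mm deep, and runs from x = -40 to x = +28 mm: the -x end has the room to put the hook in beside the post, foot towards +x.
- cap (a point): Centre of the probe's plunger cap: grey, 20 x 20 x 28 mm high, to grip and press. z up along the probe; +x is the way the hook's foot points (a thin steel rib on the barrel is on that side). 84 mm above the nose at rest, less as pressed. Below it 24 mm of bare 8 mm rod, then the 18 mm round black barrel, about 40 mm long. The probe weighs about 0.1 kg.
- nose (a point): Centre of the flat underside of the probe's nose plate (24 mm in x, 36 mm in y, 5 mm thick; axes as the cap). On the axis a steel shank 5 x 5 mm comes out below it and carries the hook's foot.
- hook (a point): Point on the hook, on the shank's axis at the foot's upper face; axes as the cap. 3 mm below the nose at rest, lower by as much as the plunger is pressed. Foot: 5 mm wide, 4 mm thick, runs to x = +14.5 mm; its last 3 mm rise 2 mm as a lip. So the lip passes under the post from 11 mm of press, and a caught post holds the plunger at 9 mm. The post fits between shank and lip with 3 mm to spare.
- plunger (a joint): Plunger of the probe, in m: 0 at rest, grows as the cap is pressed towards the barrel (the hook comes out), hard stop at 0.016. A spring drives it back: 2 N at rest, 4.3 N at 0.009, 6 N at 0.016.
- stand: Fixed grey plastic stand in which the probe starts, upright, 70 x 70 mm, 25 mm high, with a rim 5 mm higher round the nose plate (1.5 mm play) and a well for the hook. Origin at the centre of its underside. The probe's hook points to the stand's +x at the start. Its yaw varies by up to 0.4 rad. The stand and the block may change places.
- vial_white: Bystander: loose sample vial with white cap, 29 mm across, 62 mm high, origin at the centre of its underside. Leave alone.
- vial_green: Bystander: loose sample vial with green cap, 29 mm across, 66 mm high, origin at the centre of its underside. Leave alone.
- petri: Bystander: loose petri dish, 54 mm across, 13 mm high, origin at the centre of its underside. Leave alone.

How it is judged:
By the outcome, as a careful person would: the job done as asked, in the order asked, and still so for the second after the job is handed in, with the robot touching nothing.
It also fails if it takes over 48 s, if anything falls off the work surface, if the arm or the gripper's body presses on something with over 40 N, if the wrist force passes 120 N, or if a joint passes its speed limit or range.

## Working session

There is one attempt and no reset: what is moved stays moved. The work goes in short steps, Python scripts to look and compute and a shell command to move; the robot and the scene stay as the last step left them, time stands still between calls to the robot, and variables do not carry over. Pictures are saved under pics/ and viewed, at most 13 in all, crops included, and the job is handed in when it is done.

```bash
mkdir -p pics; ls; cat > h.py <<'E'
import numpy as np, cv2
from plant import robot
def save(cam,name,crop=None,scale=1):
    im=robot.get_image(cam)[:,:,::-1]
    if crop: im=im[crop[1]:crop[3],crop[0]:crop[2]]
    im=cv2.resize(im,None,fx=scale,fy=scale,interpolation=cv2.INTER_CUBIC)
    cv2.imwrite('pics/'+name,im)
def proj(cam,p):
    c=robot.camera_params(cam);q=c['camera_from_world']@np.append(p,1)
    K=np.array(c['camera_matrix']);v=K@np.array([q[0],-q[1],-q[2]]);return v[:2]/v[2]
def onplane(cam,uv,z):
    c=robot.camera_params(cam);T=np.array(c['camera_from_world']);R=T[:3,:3];o=-R.T@T[:3,3]
    d=np.linalg.inv(np.array(c['camera_matrix']))@np.array([uv[0],uv[1],1]);d=R.T@np.array([d[0],-d[1],-d[2]])
    return o+d*(z-o[2])/d[2]
E
python3 - <<'E'
from h import *
np.set_printoptions(precision=4,suppress=True)
save('top','top1.png');save('side','side1.png')
a=cv2.imread('pics/top1.png');b=cv2.imread('pics/side1.png')
for cam in('top','side'):
  print(cam,robot.camera_params(cam).keys())
  for t in('block','slot','cap','nose','stand','vial_white','vial_green','petri'):
    r=robot.spot_point(cam,t)
    print(cam,t,[(np.round(x['position'],4),round(x['confidence'],2)) for x in r[:2]])
s=robot.sense();print(s['time'],s['eef_pos'],s['tool_rot'],s['force'],s['grip_width'])
E
```

```text
pics
top dict_keys(['camera_matrix', 'camera_from_world'])
top block [(array([0.5331, 0.2674, 0.0032]), 0.71), (array([0.4817, 0.0385, 0.0202]), 0.49)]
top slot [(array([0.5336, 0.2663, 0.0467]), 0.64), (array([ 0.5836,  0.1425, -0.0001]), 0.45)]
top cap [(array([0.4792, 0.0424, 0.1047]), 0.42)]
top nose [(array([0.4823, 0.0378, 0.0223]), 0.54)]
top stand [(array([0.4805, 0.0396, 0.002 ]), 0.9)]
top vial_white [(array([0.4197, 0.1454, 0.0011]), 0.58)]
top vial_green [(array([0.5845, 0.1409, 0.0002]), 0.66), (array([0.5368, 0.2688, 0.0037]), 0.57)]
top petri [(array([ 0.657 ,  0.1499, -0.003 ]), 0.91)]
side dict_keys(['camera_matrix', 'camera_from_world'])
side block [(array([0.5343, 0.2687, 0.0011]), 0.92)]
side slot [(array([0.5342, 0.2675, 0.0437]), 0.8)]
side cap [(array([0.479 , 0.0439, 0.1093]), 0.82), (array([ 0.481 ,  0.0423, -0.0033]), 0.55)]
side nose [(array([0.4789, 0.0405, 0.0236]), 0.95)]
side stand [(array([ 0.4814,  0.0416, -0.0011]), 0.88)]
side vial_white [(array([ 0.4203,  0.1476, -0.0005]), 0.81)]
side vial_green [(array([ 0.5849,  0.1428, -0.0039]), 0.59)]
side petri [(array([ 0.6616,  0.1478, -0.0024]), 0.7)]
0.9 [ 0.2135 -0.4796  0.2313] [[ 0.9136  0.4066 -0.    ]
 [ 0.4066 -0.9136  0.    ]
 [ 0.     -0.     -1.    ]] [ 0.1708 -0.1027  0.2064] 0.08564884876406788
```

View pics/top1.png

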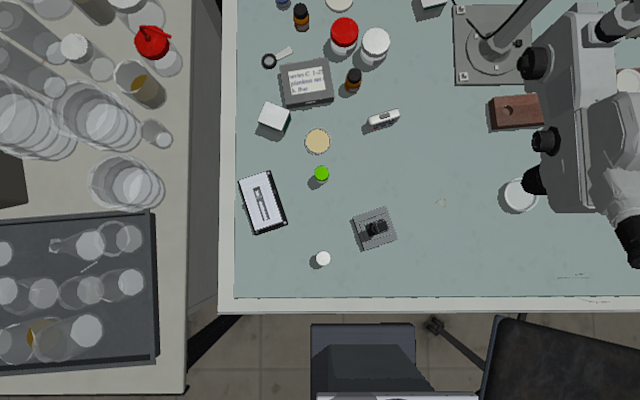

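View pics/side1.png

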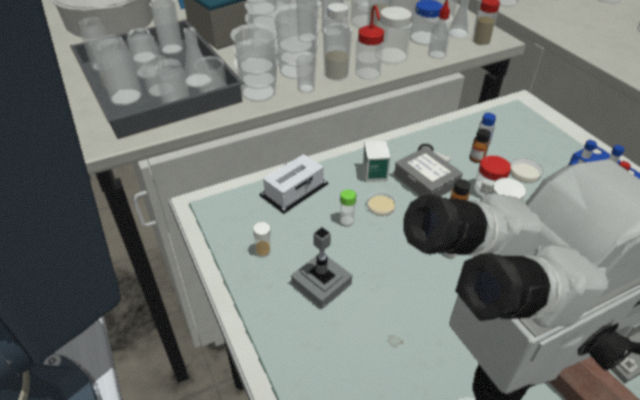

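The top picture shows the stand at about (374,228) and the block at (263,202), both turned about +0.2 to +0.3 rad. The microscope is at the right. The side picture agrees, with the cap at (321,238) and the block at (294,182). I'll go above the stand, keeping clear of the microscope.

```bash
python3 -m handwheel '{"slide":[[0.04,-0.045,0],[0.08,-0.09,0],[0.12,-0.137,0],[0.16,-0.183,0],[0.2,-0.23,0],[0.24,-0.276,0],[0.275,-0.308,0],[0.335,-0.325,0]],"dr":[[0,0,0],[0,0,0],[0,0,0],[0,0,0],[0,0,5],[0,0,5],[0,0,5],[0,0,5]],"grip":[0.06,0.06,0.06,0.06,0.06,0.06,0.06,0.06]}'
python3 -m handwheel '{"slide":[[0.06,-0.018,0],[0.12,-0.04,0],[0.12,-0.04,0],[0.12,-0.04,0],[0.12,-0.04,0],[0.12,-0.04,0],[0.12,-0.04,0],[0.12,-0.04,0]],"dr":[[0,0,0],[0,0,0],[0,0,0],[0,0,0],[0,0,0],[0,0,0],[0,0,0],[0,0,0]],"grip":[0.06,0.06,0.06,0.06,0.06,0.06,0.06,0.06]}'
python3 - <<'E'
from h import *
np.set_printoptions(precision=4,suppress=True)
s=robot.sense();print(s['time'],s['eef_pos'],s['tool_rot'],s['force'])
save('wrist','w1.png')
for t in('cap','nose','stand','slot','block'):
    r=robot.spot_point('wrist',t)
    print(t,[(np.round(x['position'],4),round(x['confidence'],2)) for x in r[:2]],[proj('wrist',x['position']) for x in r[:1]])
E
```

```text
time: 1.9
eef_pos: [0.3871, -0.0447, 0.2321]
tool_rot: [[0.945, 0.326, 0.001], [0.326, -0.945, -0.0], [0.001, 0.001, -1.0]]
force: [1.4, -1.7, 0.4]
grip_width: 0.0599
finger_force: 0.0
time: 2.9
eef_pos: [0.4877, 0.0301, 0.2315]
tool_rot: [[0.946, 0.325, 0.0], [0.325, -0.946, 0.0], [0.0, 0.0, -1.0]]
force: [0.3, -0.3, 0.0]
grip_width: 0.0602
finger_force: 0.0
2.9 [0.4877 0.0301 0.2315] [[ 0.9457  0.3249  0.0004]
 [ 0.3249 -0.9457  0.0001]
 [ 0.0004  0.     -1.    ]] [ 0.2876 -0.3152  0.0472]
cap [(array([0.4781, 0.0414, 0.1047]), 0.83)] [array([300.7644, 198.3218])]
nose [(array([0.479 , 0.0398, 0.0237]), 0.87)] [array([305.3603, 180.1275])]
stand [(array([0.48  , 0.0422, 0.1133]), 0.68), (array([ 0.4807,  0.0406, -0.0029]), 0.67)] [array([300.2473, 198.759 ])]
slot [(array([0.5327, 0.2675, 0.044 ]), 0.59)] [array([111.6084,  65.1221])]
block [(array([0.5319, 0.2679, 0.0009]), 0.93)] [array([135.6569,  71.8283])]
```

View pics/w1.png

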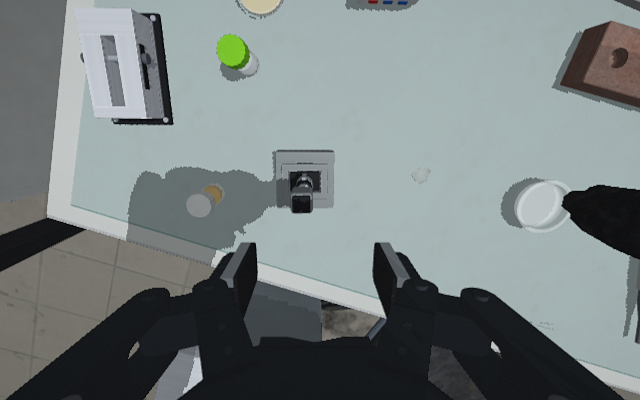

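The wrist picture shows the stand square to the image, spanning (275–334, 150–208), with the cap's top at about (302,203). The block is upper left. I'll check these pixels against the calibration and extract the block outline.

```bash
python3 - <<'E'
from h import *
np.set_printoptions(precision=4,suppress=True)
print('stand c',onplane('wrist',(304.5,179.5),0.025),'cap c',onplane('wrist',(302,203),0.123))
im=cv2.imread('pics/w1.png')
a=cv2.resize(im[0:135,60:190],None,fx=4,fy=4,interpolation=cv2.INTER_CUBIC)
b=cv2.resize(im[140:220,260:350],None,fx=4,fy=4,interpolation=cv2.INTER_CUBIC)
o=np.zeros((540,520+10+360,3),np.uint8);o[:,:520]=a[:540];o[:320,530:]=b
cv2.imwrite('pics/c1.png',cv2.resize(o,None,fx=.89,fy=.89,interpolation=cv2.INTER_AREA))
E
```

```text
stand c [0.4797 0.0412 0.025 ] cap c [0.4796 0.04   0.123 ]
```

View pics/c1.png

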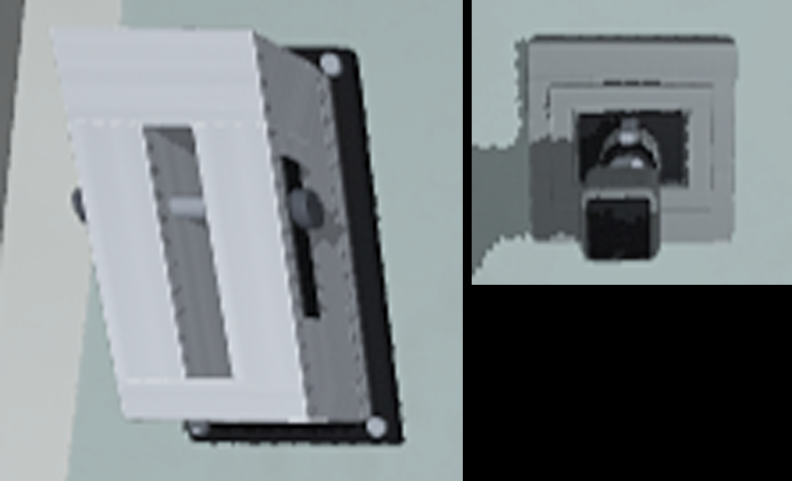

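```bash
python3 -m handwheel '{"slide":[[-0.004,-0.0124,0.02],[-0.004,-0.0124,0.06],[-0.004,-0.0124,0.1],[-0.004,-0.0124,0.13],[-0.004,-0.0124,0.1395],[-0.004,-0.0124,0.1395],[-0.004,-0.0124,0.1395],[-0.004,-0.0124,0.1395]],"dr":[[0,0,0],[0,0,0],[0,0,0],[0,0,0],[0,0,0],[0,0,0],[0,0,0],[0,0,0]],"grip":[0.06,0.06,0.06,0.06,0.06,0.06,0.035,0.03]}' 30
python3 - <<'E'
from h import *
np.set_printoptions(precision=4,suppress=True)
s=robot.sense();print(s['time'],s['eef_pos'],s['force'],s['torque'])
r=robot.spot_point('side','cap');print(r[:1])
save('side','s2.png',(270,190,390,310),4)
# block fit from w1 (camera pose of then): reconstruct camera pose offset
np.save('/tmp/x.npy',np.array(s['eef_pos']))
E
```

```text
time: 4.2
eef_pos: [0.4807, 0.0409, 0.0928]
tool_rot: [[0.946, 0.325, 0.002], [0.325, -0.946, 0.0], [0.002, 0.0, -1.0]]
force: [0.2, -0.1, 0.2]
grip_width: 0.03
finger_force: 0.0
4.2 [0.4807 0.0409 0.0928] [ 0.1529 -0.1239  0.2187] [-0.0718 -0.0378  0.013 ]
[{'position': [0.479, 0.0439, 0.1093], 'confidence': 0.82}]
```

View pics/s2.png

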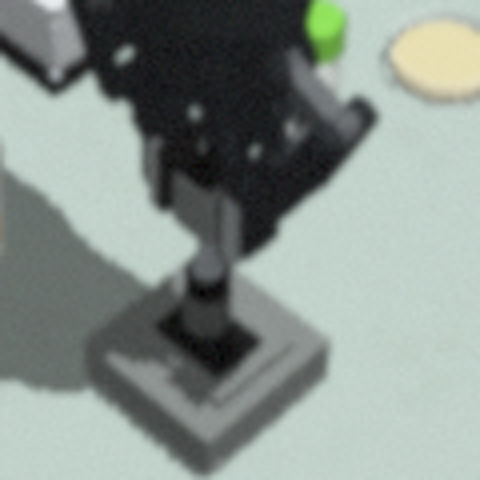

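The picture shows the two pads straddling the cap at about (205,200), with the probe upright. Close and lift.

```bash
python3 -m handwheel '{"slide":[[0,0,0],[0,0,0],[0,0,0],[0,0,0],[0,0,-0.005],[0,0,-0.02],[0,0,-0.045],[0,0,-0.07]],"dr":[[0,0,0],[0,0,0],[0,0,0],[0,0,0],[0,0,0],[0,0,0],[0,0,0],[0,0,0]],"grip":[0.025,0.02,0.01,0.01,0.01,0.01,0.01,0.01]}' 50
cat > blk.py <<'E'
from h import *
np.set_printoptions(precision=4,suppress=True)
# corners: list of ((x,y) block, pixel) at top plane; fit rigid
def fit(B,W):
    B=np.array(B,float);W=np.array(W,float)
    H=(B-B.mean(0)).T@(W-W.mean(0));th=np.arctan2(H[0,1]-H[1,0],H[0,0]+H[1,1])
    R=np.array([[np.cos(th),-np.sin(th)],[np.sin(th),np.cos(th)]])
    t=W.mean(0)-R@B.mean(0);print('res mm',1e3*(W-(B@R.T+t)));return th,R,t
E
python3 - <<'E'
from h import *
np.set_printoptions(precision=4,suppress=True)
s=robot.sense();print(s['time'],s['eef_pos'],s['force'],s['torque'],s['grip_width'],s['finger_force'])
E
```

```text
time: 5.3
eef_pos: [0.4797, 0.041, 0.1626]
tool_rot: [[0.946, 0.326, -0.001], [0.326, -0.946, 0.0], [-0.001, -0.0, -1.0]]
force: [-0.3, -0.3, -0.9]
grip_width: 0.0192
finger_force: 50.6
5.3 [0.4797 0.041  0.1626] [-0.3373 -0.3408 -0.8704] [ 0.0161 -0.0072 -0.0096] 0.01919283920589917 50.60694694519043
```

```bash
cat > m.py <<'E'
from blk import *
import h
s=robot.sense();T=np.eye(4);T[:3,:3]=s['tool_rot'];T[:3,3]=s['eef_pos']
c=robot.camera_params('wrist');M=np.array(c['camera_from_world'])@T # cam from tool
T1=np.eye(4);T1[:3,:3]=[[.9457,.3249,.0004],[.3249,-.9457,.0001],[.0004,0,-1]];T1[:3,3]=[.4877,.0301,.2315]
C1=M@np.linalg.inv(T1);print('cam pos in tool',np.linalg.inv(M)[:3,3], 'axis',-np.linalg.inv(M)[:3,2])
class R0:
    def camera_params(self,n): return dict(camera_matrix=c['camera_matrix'],camera_from_world=C1)
h.robot=R0()
px=lambda u,v:(u/3.56+60-0.4,v/3.56-0.4)
P=[((52,28),(.052,.028)),((252,30),(.052,-.028)),((305,418),(-.052,-.028)),((125,418),(-.052,.028)),((143,128),(.028,.007)),((190,128),(.028,-.007)),((232,378),(-.04,-.007)),((188,378),(-.04,.007))]
W=[h.onplane('w',px(*p),.045)[:2] for p,_ in P]
th,R,t=fit([b for _,b in P],W);print('yaw',th,'center',t)
print('post',R.T@(h.onplane('w',px(188,207),.039)[:2]-t))
print('start -35',R@[-.035,0]+t)
E
python3 m.py
```

```text
cam pos in tool [ 0.0695 -0.0004 -0.1417] axis [-0.2781 -0.0003  0.9606]
res mm [[-0.164  -0.9518]
 [-0.442   0.1532]
 [ 0.7283  1.3664]
 [ 0.7015 -0.3565]
 [-0.7547 -0.369 ]
 [-0.8717  0.4157]
 [ 0.3335  0.2927]
 [ 0.4692 -0.5506]]
yaw 0.3213125996431677 center [0.5328 0.2667]
post [0.008  0.0017]
start -35 [0.4996 0.2556]
```

```bash
python3 -m handwheel '{"slide":[[0.01,-0.022,0],[0.029,-0.065,0],[0.049,-0.109,0],[0.069,-0.153,0],[0.084,-0.187,0],[0.089,-0.1965,0.01],[0.089,-0.1965,0.02],[0.089,-0.1965,0.02]],"dr":[[0,0,0],[0,0,0],[0,0,0],[0,0,0],[0,0,0.6],[0,0,0.6],[0,0,0.6],[0,0,0.6]],"grip":[0.01,0.01,0.01,0.01,0.01,0.01,0.01,0.01]}'
python3 - <<'E'
from h import *
np.set_printoptions(precision=4,suppress=True)
s=robot.sense();print(s['time'],s['eef_pos'],s['force'],s['torque'])
save('wrist','w2.png')
for t in('nose','hook','cap','slot'):
    r=robot.spot_point('wrist',t)
    print(t,[(np.round(x['position'],4),round(x['confidence'],2)) for x in r[:2]],[proj('wrist',x['position']) for x in r[:1]])
for cam in ('side',):
  save(cam,'s3.png',(240,110,360,230),4)
  for t in('nose','hook','cap'):
    r=robot.spot_point(cam,t)
    print(t,[(np.round(x['position'],4),round(x['confidence'],2)) for x in r[:2]])
im=cv2.imread('pics/w2.png');cv2.imwrite('pics/w2c.png',cv2.resize(im[60:330,180:460],None,fx=2.2,fy=2.2,interpolation=cv2.INTER_CUBIC))
E
```

```text
time: 6.3
eef_pos: [0.514, 0.2174, 0.1406]
tool_rot: [[0.927, 0.374, -0.016], [0.374, -0.927, 0.029], [-0.004, -0.032, -0.999]]
force: [-0.4, -0.2, -0.3]
grip_width: 0.0195
finger_force: 50.6
6.3 [0.514  0.2174 0.1406] [-0.4252 -0.165  -0.2741] [-0.0432 -0.0097 -0.0119]
nose [(array([0.5101, 0.2195, 0.0693]), 0.65)] [array([313.8899, 214.7711])]
hook [] []
cap [(array([0.5146, 0.2171, 0.1567]), 0.81)] [array([315.8688, 267.8623])]
slot [(array([0.5296, 0.2671, 0.0456]), 0.66)] [array([270.3006, 164.0549])]
nose [(array([0.5114, 0.22  , 0.0776]), 0.69), (array([ 0.531 ,  0.2692, -0.0004]), 0.57)]
hook [(array([ 0.4178,  0.1503, -0.    ]), 0.52), (array([ 0.4807,  0.045 , -0.0025]), 0.24)]
cap [(array([0.5143, 0.2202, 0.1566]), 0.51)]
```

View pics/w2c.png

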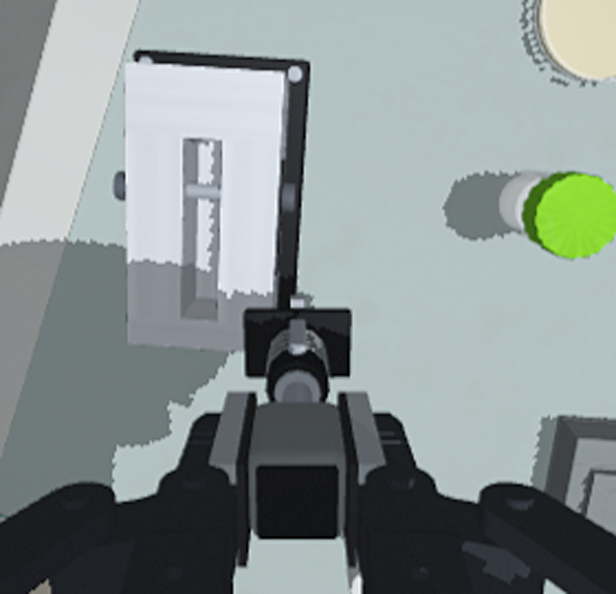

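```bash
python3 - <<'E'
from h import *
np.set_printoptions(precision=4,suppress=True)
s=robot.sense();print(s['time'],s['eef_pos'],np.array(s['joint_positions']),np.array(s['dq']),s['tool_rot'])
E
```

```text
6.75 [0.5152 0.2184 0.1421] [ 0.3831  0.3404 -0.1023  1.1287  0.0327  3.1406] [ 0.0022  0.0029 -0.001   0.0001  0.0005 -0.0008] [[ 0.9271  0.3745 -0.0127]
 [ 0.3747 -0.9267  0.0301]
 [-0.0006 -0.0327 -0.9995]]
```

The picture shows the block ahead with the slot at (200,230) and the post at (205,190), but the probe has stopped short at about (297,330). The last joint is at its limit (3.14), so this grasp can't reach the block's yaw. I'll put the probe back in the stand and regrasp the square cap a quarter turn round (joint 6 ≈ 1.3–1.7). First the way back:

```bash
cat > go.py <<'E'
# usage: go.py x y z yaw -> shift in tool axes and rotvec deg from the measured pose
import sys
from h import *
from scipy.spatial.transform import Rotation as Ro
np.set_printoptions(precision=4,suppress=True)
x,y,z,w=map(float,sys.argv[1:5]);s=robot.sense();R=np.array(s['tool_rot']);p=np.array(s['eef_pos'])
c,n=np.cos(w),np.sin(w);D=np.array([[c,n,0],[n,-c,0],[0,0,-1]])
print('t',s['time'],'pos',p,'F',np.array(s['force']),'tq',np.array(s['torque']),'j6',s['joint_positions'][5],'yaw',np.arctan2(R[1,0],R[0,0]))
print('slide',R.T@(np.array([x,y,z])-p),'dr',Ro.from_matrix(R.T@D).as_rotvec(degrees=True))
E
python3 go.py 0.4797 0.041 0.1626 0.331
```

```text
t 6.75 pos [0.5152 0.2184 0.1421] F [ 1.1524 -0.7552 -1.3614] tq [-0.0089  0.0214 -0.033 ] j6 3.1406084204647047 yaw 0.3840768560083166
slide [-0.0994  0.1505 -0.0254] dr [-1.8699  0.0814  3.0403]
```

```bash
python3 -m handwheel '{"slide":[[-0.02,0.03,-0.025],[-0.04,0.06,-0.025],[-0.06,0.09,-0.025],[-0.08,0.12,-0.025],[-0.0994,0.1505,-0.0254],[-0.0994,0.1505,-0.0254],[-0.0994,0.1505,-0.0254],[-0.0994,0.1505,-0.0254]],"dr":[[0,0,0],[-1,0,1],[-1.87,0,3],[-1.87,0,3],[-1.87,0,3],[-1.87,0,3],[-1.87,0,3],[-1.87,0,3]],"grip":[0.01,0.01,0.01,0.01,0.01,0.01,0.01,0.01]}'
python3 go.py 0.4797 0.041 0.1626 0.331
```

```text
time: 7.75
eef_pos: [0.48, 0.0418, 0.1624]
tool_rot: [[0.945, 0.327, -0.002], [0.327, -0.945, -0.0], [-0.002, -0.0, -1.0]]
force: [1.3, -0.4, -0.8]
grip_width: 0.0194
finger_force: 50.7
t 7.75 pos [0.48   0.0418 0.1624] F [ 1.2959 -0.3821 -0.8427] tq [0.0747 0.0062 0.0111] j6 2.8958067152410267 yaw 0.3327844838236705
slide [-0.0005  0.0006 -0.0002] dr [-0.0028  0.0919  0.1022]
```

```bash
python3 -m handwheel '{"slide":[[-0.0003,0.0006,0.01],[-0.0003,0.0006,0.03],[-0.0003,0.0006,0.045],[-0.0003,0.0006,0.053],[-0.0003,0.0006,0.058],[-0.0003,0.0006,0.063],[-0.0003,0.0006,0.067],[-0.0003,0.0006,0.069]],"dr":[[0,0,0],[0,0,0],[0,0,0],[0,0,0],[0,0,0],[0,0,0],[0,0,0],[0,0,0]],"grip":[0.01,0.01,0.01,0.01,0.01,0.01,0.01,0.01]}'
python3 go.py 0.4797 0.041 0.0928 0.331
python3 - <<'E'
from h import *
save('side','s4.png',(270,190,390,310),4)
E
```

```text
time: 8.75
eef_pos: [0.4795, 0.0403, 0.0933]
tool_rot: [[0.945, 0.326, -0.002], [0.326, -0.945, -0.001], [-0.002, 0.0, -1.0]]
force: [-0.5, -0.3, -0.9]
grip_width: 0.0193
finger_force: 50.7
t 8.75 pos [0.4795 0.0403 0.0933] F [-0.5302 -0.2687 -0.869 ] tq [-0.0619  0.1866 -0.0047] j6 2.8938925708049483 yaw 0.3318663762106111
slide [ 0.0004 -0.0006  0.0005] dr [0.0041 0.0987 0.0496]
```

View pics/s4.png

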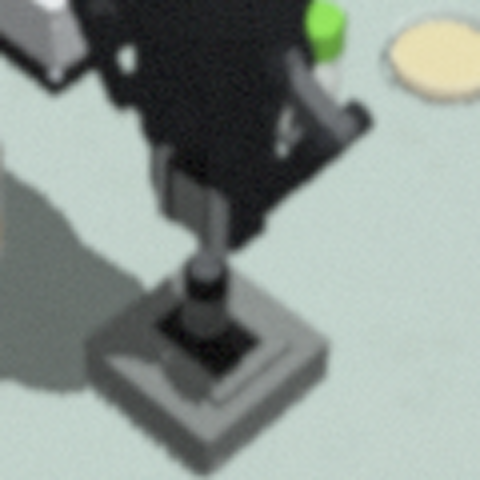

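The picture shows the probe seated in the stand's rim, upright, at (205,310). I'll lower it the last millimetre, release, rise, and then turn a quarter.

```bash
python3 -m handwheel '{"slide":[[0.0003,-0.0005,0.001],[0.0003,-0.0005,0.001],[0.0003,-0.0005,0.001],[0.0003,-0.0005,0.001],[0.0003,-0.0005,0.001],[0.0003,-0.0005,-0.01],[0.0003,-0.0005,-0.035],[0.0003,-0.0005,-0.06]],"dr":[[0,0,0],[0,0,0],[0,0,0],[0,0,0],[0,0,0],[0,0,0],[0,0,0],[0,0,0]],"grip":[0.01,0.02,0.04,0.05,0.05,0.05,0.05,0.05]}'
python3 -m handwheel '{"slide":[[0,0,-0.005],[0,0,-0.005],[0,0,-0.005],[0,0,-0.005],[0,0,-0.005],[0,0,-0.005],[0,0,-0.005],[0,0,-0.005]],"dr":[[0,0,-10.5],[0,0,-21],[0,0,-31.5],[0,0,-42],[0,0,-52.5],[0,0,-63],[0,0,-73.5],[0,0,-84]],"grip":[0.05,0.05,0.05,0.05,0.05,0.05,0.05,0.05]}'
python3 go.py 0.4795 0.0405 0.0935 1.9018
python3 - <<'E'
from h import *
save('wrist','w3.png')
for t in('cap','nose','stand'):
  for c in('wrist','side'):
    r=robot.spot_point(c,t)
    print(c,t,[(np.round(x['position'],4),round(x['confidence'],2)) for x in r[:2]])
E
```

```text
time: 9.8
eef_pos: [0.4797, 0.0409, 0.1548]
tool_rot: [[0.945, 0.326, -0.002], [0.326, -0.945, -0.001], [-0.002, 0.0, -1.0]]
force: [0.2, 0.8, -0.1]
grip_width: 0.0498
finger_force: 0.0
time: 10.8
eef_pos: [0.4799, 0.0409, 0.1592]
tool_rot: [[-0.231, 0.973, -0.001], [0.973, 0.231, -0.001], [-0.0, -0.001, -1.0]]
force: [-0.3, -0.3, 0.4]
grip_width: 0.0503
finger_force: 0.0
t 10.8 pos [0.4799 0.0409 0.1592] F [-0.3221 -0.3399  0.3504] tq [-0.0317 -0.0097 -0.0089] j6 1.4230206171951554 yaw 1.8040242380392717
slide [-0.0003 -0.0004  0.0657] dr [-0.0706  0.0159 -5.6021]
wrist cap [(array([0.4826, 0.0418, 0.1117]), 0.61)]
side cap [(array([0.4786, 0.0406, 0.1102]), 0.7)]
wrist nose [(array([0.4793, 0.0444, 0.019 ]), 0.8)]
side nose [(array([0.4805, 0.0399, 0.0314]), 0.88)]
wrist stand [(array([0.4818, 0.0411, 0.0009]), 0.71)]
side stand [(array([ 0.4844,  0.044 , -0.0014]), 0.72)]
```

View pics/w3.png

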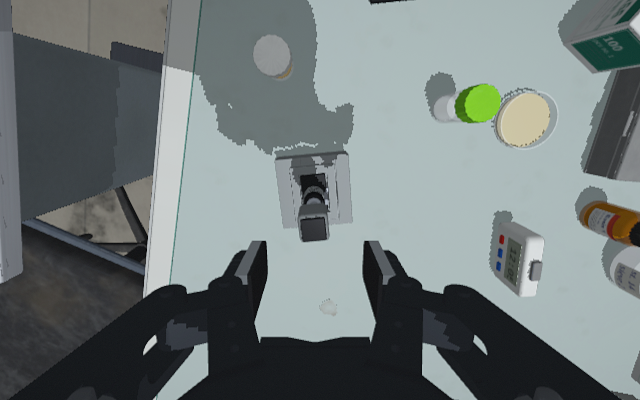

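The picture shows the probe upright in the stand, with the cap at (314,228) centred between the open pads. Descend, grip and lift.

```bash
python3 -m handwheel '{"slide":[[-0.0003,-0.0004,0.015],[-0.0003,-0.0004,0.045],[-0.0003,-0.0004,0.061],[-0.0003,-0.0004,0.0657],[-0.0003,-0.0004,0.0657],[-0.0003,-0.0004,0.0657],[-0.0003,-0.0004,0.0657],[-0.0003,-0.0004,0.0657]],"dr":[[0,0,-5.6],[0,0,-5.6],[0,0,-5.6],[0,0,-5.6],[0,0,-5.6],[0,0,-5.6],[0,0,-5.6],[0,0,-5.6]],"grip":[0.05,0.05,0.05,0.05,0.03,0.022,0.01,0.01]}' 50
python3 -m handwheel '{"slide":[[0,0,0],[0,0,0],[0,0,-0.005],[0,0,-0.02],[0,0,-0.045],[0,0,-0.07],[0,0,-0.07],[0,0,-0.07]],"dr":[[0,0,0],[0,0,0],[0,0,0],[0,0,0],[0,0,0],[0,0,0],[0,0,0],[0,0,0]],"grip":[0.01,0.01,0.01,0.01,0.01,0.01,0.01,0.01]}'
python3 go.py 0.4996 0.2556 0.1635 1.892
```

```text
time: 12.15
eef_pos: [0.4798, 0.0405, 0.0933]
tool_rot: [[-0.319, 0.948, -0.0], [0.948, 0.319, -0.001], [-0.0, -0.001, -1.0]]
force: [0.1, 0.1, 2.1]
grip_width: 0.0187
finger_force: 51.3
time: 13.15
eef_pos: [0.4788, 0.0405, 0.1619]
tool_rot: [[-0.319, 0.948, -0.003], [0.948, 0.319, -0.001], [0.0, -0.003, -1.0]]
force: [0.3, -0.2, -1.1]
grip_width: 0.0191
finger_force: 51.1
t 13.15 pos [0.4788 0.0405 0.1619] F [ 0.3206 -0.2121 -1.1217] tq [-0.0211  0.0008  0.0394] j6 1.3306249778597543 yaw 1.895694279192154
slide [ 0.1972  0.0884 -0.0018] dr [-0.1774 -0.0125  0.2117]
```

```bash
python3 -m handwheel '{"slide":[[0.02,0.009,0],[0.06,0.027,0],[0.105,0.047,0],[0.15,0.067,0],[0.185,0.083,0],[0.197,0.0884,0.005],[0.197,0.0884,0.018],[0.197,0.0884,0.02]],"dr":[[0,0,0],[0,0,0],[0,0,0],[0,0,0],[0,0,0.2],[0,0,0.2],[0,0,0.2],[0,0,0.2]],"grip":[0.01,0.01,0.01,0.01,0.01,0.01,0.01,0.01]}'
python3 go.py 0.4996 0.2556 0.1435 1.892
python3 - <<'E'
from h import *
np.set_printoptions(precision=4,suppress=True)
save('wrist','w4.png')
for t in('nose','hook','slot'):
    r=robot.spot_point('wrist',t)
    print(t,[(np.round(x['position'],4),round(x['confidence'],2)) for x in r[:2]],[proj('wrist',x['position']) for x in r[:1]])
im=cv2.imread('pics/w4.png');cv2.imwrite('pics/w4c.png',cv2.resize(im[60:330,180:500],None,fx=2.2,fy=2.2,interpolation=cv2.INTER_CUBIC))
s=robot.sense();print(np.array(s['eef_pos']),robot.camera_params('wrist'))
E
```

```text
time: 14.15
eef_pos: [0.4991, 0.2538, 0.1407]
tool_rot: [[-0.315, 0.949, -0.005], [0.949, 0.315, -0.003], [-0.001, -0.005, -1.0]]
force: [-0.3, -0.6, -0.2]
grip_width: 0.019
finger_force: 50.9
t 14.15 pos [0.4991 0.2538 0.1407] F [-0.3398 -0.6135 -0.218 ] tq [ 0.0068 -0.0126  0.0128] j6 1.7206471414707651 yaw 1.8914912342733519
slide [ 0.0015  0.001  -0.0028] dr [-0.3008  0.0528 -0.0293]
nose [(array([0.498 , 0.2566, 0.0672]), 0.64)] [array([315.0845, 207.7599])]
hook [] []
slot [(array([0.5323, 0.2653, 0.0457]), 0.91)] [array([355.7785, 203.1258])]
[0.5004 0.2546 0.1427] {'camera_matrix': array([[293.6173,   0.    , 314.6433],
       [  0.    , 293.6173, 201.0095],
       [  0.    ,   0.    ,   1.    ]]), 'camera_from_world': array([[ 0.9489,  0.3156, -0.0019, -0.5539],
       [-0.3037,  0.9115, -0.2776, -0.0693],
       [-0.0859,  0.2639,  0.9607, -0.3171],
       [ 0.    ,  0.    ,  0.    ,  1.    ]])}
```

View pics/w4c.png

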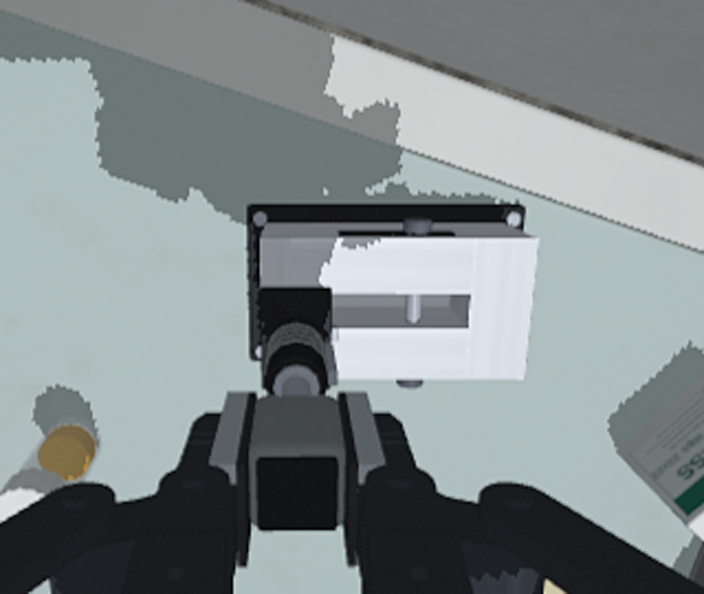

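The picture shows the probe above the slot's near end. The nose plate's far edge is at (258–331, 289), the block's top corners are at (262,238), (538,238) and (525,380), the slot's +x end is at x=469, and the post is at (413,308). I'll fit these.

```bash
cat > m2.py <<'E'
from blk import *
px=lambda u,v:(u/2.2+180-.27,v/2.2+60-.27)
P=[((262,238),(-.052,.028)),((538,238),(.052,.028)),((525,380),(.052,-.028)),((469,294),(.028,.007)),((469,328),(.028,-.007))]
W=[onplane('wrist',px(*p),.045)[:2] for p,_ in P]
th,R,t=fit([b for _,b in P],W);print('yaw',th,'center',t)
print('post',R.T@(onplane('wrist',px(413,308),.039)[:2]-t))
a,b=[R.T@(onplane('wrist',px(*q),.079)[:2]-t) for q in((258,289),(331,289))]
print('nose far corners in block',a,b,'-> nose',(a+b)/2-[0,.018])
s=robot.sense();print('tcp in block',R.T@(np.array(s['eef_pos'])[:2]-t),s['eef_pos'],s['force'],s['time'])
print(np.array(s['tool_rot']))
E
python3 m2.py
```

```text
res mm [[ 0.3432  0.3279]
 [-0.6255  0.2398]
 [ 0.4613 -0.3938]
 [-0.5249 -0.4172]
 [ 0.3459  0.2433]]
yaw 0.31923794562988106 center [0.5352 0.268 ]
post [ 0.0073 -0.0006]
nose far corners in block [-0.0512  0.0172] [-0.0273  0.0172] -> nose [-0.0392 -0.0008]
tcp in block [-0.0373 -0.0019] [0.5004 0.2546 0.1427] [-0.1209  0.6526 -1.0198] 14.35
[[-0.3147  0.9492 -0.0016]
 [ 0.9492  0.3147 -0.0007]
 [-0.0001 -0.0017 -1.    ]]
```

Post ≈ +7.5 mm and the nose is at about −38.5 mm. I'll shift +14 mm along the slot (the foot tip then ends 14 mm short of the post) and lower onto the block.

```bash
python3 -m handwheel '{"slide":[[0.0012,0.005,0],[0.0012,0.011,0.004],[0.0012,0.014,0.012],[0.0012,0.014,0.02],[0.0012,0.014,0.025],[0.0012,0.014,0.028],[0.0012,0.014,0.03],[0.0012,0.014,0.032]],"dr":[[-0.1,0,0],[-0.1,0,0],[-0.1,0,0],[-0.1,0,0],[-0.1,0,0],[-0.1,0,0],[-0.1,0,0],[-0.1,0,0]],"grip":[0.01,0.01,0.01,0.01,0.01,0.01,0.01,0.01]}'
cat > st.py <<'E'
from h import *
np.set_printoptions(precision=4,suppress=True)
s=robot.sense();p=np.array(s['eef_pos']);t=np.array([.5347,.2677]);a=.320
R=np.array([[np.cos(a),-np.sin(a)],[np.sin(a),np.cos(a)]])
f=np.array(s['force']);q=np.array(s['torque'])
print('t',s['time'],'blk xy mm',1e3*R.T@(p[:2]-t),'z',1e3*p[2],'F blk',R.T@f[:2],f[2],'tq blk',R.T@q[:2],q[2],'yaw',np.arctan2(s['tool_rot'][1][0],s['tool_rot'][0][0])-np.pi/2, 'grip',s['grip_width'])
E
python3 st.py
```

```text
time: 15.35
eef_pos: [0.5131, 0.261, 0.1108]
tool_rot: [[-0.316, 0.949, 0.0], [0.949, 0.316, 0.0], [-0.0, 0.0, -1.0]]
force: [-1.8, -0.9, 1.9]
grip_width: 0.0189
finger_force: 51.4
t 15.35 blk xy mm [-22.6581   0.434 ] z 110.77896968468521 F blk [-2.0243 -0.2485] 1.8697480937056845 tq blk [0.0092 0.4177] 0.07260701400180915 yaw 0.3214635696900221 grip 0.01885309153027073
```

Contact is as predicted, with about 2.7 mm of press and 2.9 N. I'll press on to about 13 mm.

```bash
python3 -m handwheel '{"slide":[[0,0,0.002],[0,0,0.004],[0,0,0.006],[0,0,0.008],[0,0,0.0095],[0,0,0.0105],[0,0,0.0105],[0,0,0.0105]],"dr":[[0,0,0],[0,0,0],[0,0,0],[0,0,0],[0,0,0],[0,0,0],[0,0,0],[0,0,0]],"grip":[0.01,0.01,0.01,0.01,0.01,0.01,0.01,0.01]}'
python3 st.py
python3 - <<'E'
from h import *
robot.get_image('side')
im=robot.get_image('side')[:,:,::-1];cv2.imwrite('pics/s5.png',cv2.resize(im[100:230,230:390],None,fx=4.5,fy=4.5,interpolation=cv2.INTER_CUBIC))
E
python3 st.py
```

```text
time: 16.35
eef_pos: [0.5131, 0.261, 0.1001]
tool_rot: [[-0.316, 0.949, -0.0], [0.949, 0.316, -0.0], [-0.0, -0.0, -1.0]]
force: [-2.4, -1.3, 5.1]
grip_width: 0.0195
finger_force: 51.8
t 16.35 blk xy mm [-22.6331   0.4329] z 100.07011036912463 F blk [-2.6491 -0.4566] 5.109569893542752 tq blk [-0.0116  0.7156] -0.0361844129655028 yaw 0.3214452920479658 grip 0.01950153525156835
t 16.45 blk xy mm [-22.6173   0.4261] z 100.08306157021963 F blk [-3.0234 -0.3044] 4.529470042080452 tq blk [0.0065 0.6581] -0.028345474324582585 yaw 0.3214416626429428 grip 0.019704206221193576
```

View pics/s5.png

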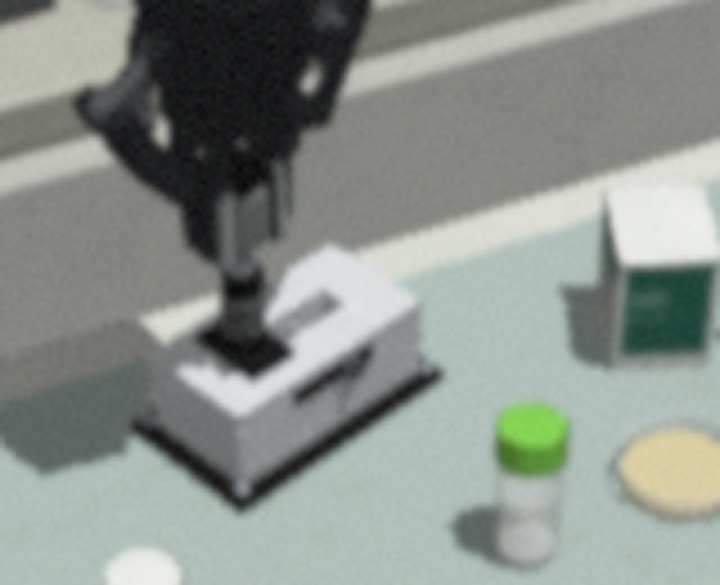

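The picture shows the nose plate flat on the block at (245,345), with the probe upright. The post ought to stop the shank at a TCP x of about +2 to +4. I'll slide freely to 4 mm or more short of it, then feel.

```bash
python3 -m handwheel '{"slide":[[0,0.002,0],[0,0.005,0],[0,0.008,0],[0,0.011,0],[0,0.014,0],[0,0.017,0],[0,0.019,0],[0,0.02,0]],"dr":[[0,0,0],[0,0,0],[0,0,0],[0,0,0],[0,0,0],[0,0,0],[0,0,0],[0,0,0]],"grip":[0.01,0.01,0.01,0.01,0.01,0.01,0.01,0.01]}'
python3 st.py
python3 -m handwheel '{"slide":[[0,0.0002,0],[0,0.0004,0],[0,0.0006,0],[0,0.0008,0],[0,0.001,0],[0,0.0012,0],[0,0.0014,0],[0,0.0016,0]],"dr":[[0,0,0],[0,0,0],[0,0,0],[0,0,0],[0,0,0],[0,0,0],[0,0,0],[0,0,0]],"grip":[0.01,0.01,0.01,0.01,0.01,0.01,0.01,0.01]}'
python3 st.py
```

```text
time: 17.45
eef_pos: [0.5321, 0.2673, 0.1001]
tool_rot: [[-0.316, 0.949, -0.0], [0.949, 0.316, -0.0], [-0.0, -0.0, -1.0]]
force: [-3.2, -0.5, 5.2]
grip_width: 0.0195
finger_force: 51.8
t 17.45 blk xy mm [-2.5491  0.4653] z 100.05240829418389 F blk [-3.154   0.5034] 5.164306629818103 tq blk [-0.0262  0.7473] 0.03548661224146924 yaw 0.32143191335892385 grip 0.01951758656842392
time: 18.45
eef_pos: [0.5335, 0.2678, 0.1001]
tool_rot: [[-0.316, 0.949, -0.0], [0.949, 0.316, -0.0], [-0.0, -0.0, -1.0]]
force: [-3.0, -1.7, 6.1]
grip_width: 0.0194
finger_force: 51.8
t 18.45 blk xy mm [-1.0806  0.4542] z 100.08663386164986 F blk [-3.3922 -0.6846] 6.116755049235322 tq blk [-0.0459  0.795 ] 0.009352176138495483 yaw 0.3214252216642255 grip 0.019420285346509723
```

```bash
for i in 1; do python3 -m handwheel '{"slide":[[0,0.0002,0],[0,0.0004,0],[0,0.0006,0],[0,0.0008,0],[0,0.001,0],[0,0.0012,0],[0,0.0014,0],[0,0.0016,0]],"dr":[[0,0,0],[0,0,0],[0,0,0],[0,0,0],[0,0,0],[0,0,0],[0,0,0],[0,0,0]],"grip":[0.01,0.01,0.01,0.01,0.01,0.01,0.01,0.01]}' >/dev/null; python3 st.py; done
```

```text
t 19.45 blk xy mm [0.4845 0.4495] z 100.05710658457929 F blk [-3.3299  0.4734] 5.306981489534768 tq blk [0.0022 0.7498] -0.0455528350381599 yaw 0.32146841147231253 grip 0.019160358816713137
```

```bash
python3 -m handwheel '{"slide":[[0,0.0002,0],[0,0.0004,0],[0,0.0006,0],[0,0.0008,0],[0,0.001,0],[0,0.0012,0],[0,0.0012,0],[0,0.0012,0]],"dr":[[0,0,0],[0,0,0],[0,0,0],[0,0,0],[0,0,0],[0,0,0],[0,0,0],[0,0,0]],"grip":[0.01,0.01,0.01,0.01,0.01,0.01,0.01,0.01]}' >/dev/null; python3 st.py
```

```text
t 20.45 blk xy mm [1.7115 0.4406] z 100.05652606435692 F blk [-1.7987 -0.523 ] 4.1302053013205065 tq blk [-0.032   0.7289] -0.012200918458526852 yaw 0.3214025778031484 grip 0.019216339131898505
```

```bash
python3 -m handwheel '{"slide":[[0,0.0002,0],[0,0.0004,0],[0,0.0006,0],[0,0.0008,0],[0,0.001,0],[0,0.0012,0],[0,0.0012,0],[0,0.0012,0]],"dr":[[0,0,0],[0,0,0],[0,0,0],[0,0,0],[0,0,0],[0,0,0],[0,0,0],[0,0,0]],"grip":[0.01,0.01,0.01,0.01,0.01,0.01,0.01,0.01]}' >/dev/null; python3 st.py
```

```text
t 21.45 blk xy mm [2.7436 0.451 ] z 100.01903126704977 F blk [-3.5386 -0.4439] 5.539766196112814 tq blk [-0.0387  0.8997] -0.0015835485261296725 yaw 0.321465986020802 grip 0.019089428631941272
```

```bash
python3 -m handwheel '{"slide":[[0,0.0001,0],[0,0.0002,0],[0,0.0003,0],[0,0.0004,0],[0,0.0005,0],[0,0.0006,0],[0,0.0006,0],[0,0.0006,0]],"dr":[[0,0,0],[0,0,0],[0,0,0],[0,0,0],[0,0,0],[0,0,0],[0,0,0],[0,0,0]],"grip":[0.01,0.01,0.01,0.01,0.01,0.01,0.01,0.01]}' >/dev/null; python3 st.py
```

```text
t 22.45 blk xy mm [2.9372 0.4621] z 99.94731337963773 F blk [-4.5903  0.2372] 5.789512591003912 tq blk [0.0421 1.2247] -0.022746875828432097 yaw 0.32149292274843444 grip 0.019128207270306154
```

The post has been felt: torque rose from 0.73 to 1.22 N·m and the motion stalled at x ≈ 2.7. I'll back off to centre the post in the hook, then ease the plunger up.

```bash
python3 -m handwheel '{"slide":[[0,-0.0006,0],[0,-0.0012,0],[0,-0.0018,0],[0,-0.0023,0],[0,-0.0023,0],[0,-0.0023,0],[0,-0.0023,0],[0,-0.0023,0]],"dr":[[0,0,0],[0,0,0],[0,0,0],[0,0,0],[0,0,0],[0,0,0],[0,0,0],[0,0,0]],"grip":[0.01,0.01,0.01,0.01,0.01,0.01,0.01,0.01]}' >/dev/null; python3 st.py
python3 -m handwheel '{"slide":[[0,0,-0.0005],[0,0,-0.001],[0,0,-0.0015],[0,0,-0.002],[0,0,-0.0025],[0,0,-0.003],[0,0,-0.003],[0,0,-0.003]],"dr":[[0,0,0],[0,0,0],[0,0,0],[0,0,0],[0,0,0],[0,0,0],[0,0,0],[0,0,0]],"grip":[0.01,0.01,0.01,0.01,0.01,0.01,0.01,0.01]}' >/dev/null; python3 st.py
```

```text
t 23.45 blk xy mm [1.8147 0.5173] z 100.25785615272034 F blk [2.3443 0.493 ] 4.510570327102995 tq blk [-0.0714 -0.8989] -0.005687881564780048 yaw 0.32144107429702773 grip 0.019238368593348897
t 24.45 blk xy mm [1.2358 0.4428] z 102.96959418055138 F blk [2.097  0.9285] 4.64363776256252 tq blk [ 0.0853 -0.6713] 0.04239077022110754 yaw 0.32139497227634184 grip 0.019317919456013202
```

```bash
python3 -m handwheel '{"slide":[[0,0,-0.0003],[0,0,-0.0006],[0,0,-0.0009],[0,0,-0.001],[0,0,-0.001],[0,0,-0.001],[0,0,-0.001],[0,0,-0.001]],"dr":[[0,0,0],[0,0,0],[0,0,0],[0,0,0],[0,0,0],[0,0,0],[0,0,0],[0,0,0]],"grip":[0.01,0.01,0.01,0.01,0.01,0.01,0.01,0.01]}' >/dev/null; python3 st.py
```

```text
t 25.45 blk xy mm [1.2199 0.4438] z 103.98430752917483 F blk [1.673  0.0515] 3.9275576461677946 tq blk [ 0.1005 -0.4782] -0.021660220388528398 yaw 0.3214700152125496 grip 0.019106633841763487
```

```bash
python3 -m handwheel '{"slide":[[0,0,-0.0002],[0,0,-0.0004],[0,0,-0.0006],[0,0,-0.0008],[0,0,-0.0008],[0,0,-0.0008],[0,0,-0.0008],[0,0,-0.0008]],"dr":[[0,0,0],[0,0,0],[0,0,0],[0,0,0],[0,0,0],[0,0,0],[0,0,0],[0,0,0]],"grip":[0.01,0.01,0.01,0.01,0.01,0.01,0.01,0.01]}' >/dev/null; python3 st.py
```

```text
t 26.45 blk xy mm [1.2641 0.443 ] z 104.75319729897731 F blk [ 2.3174 -0.2036] 2.535026458311227 tq blk [ 0.1612 -0.5744] -0.022736504689460688 yaw 0.32142758282239137 grip 0.019356594590564154
```

The force is dropping off, so the hook has caught the post. Open the fingers slowly, then rise straight up.

```bash
python3 -m handwheel '{"slide":[[0,0,0],[0,0,0],[0,0,0],[0,0,0],[0,0,0],[0,0,-0.01],[0,0,-0.04],[0,0,-0.08]],"dr":[[0,0,0],[0,0,0],[0,0,0],[0,0,0],[0,0,0],[0,0,0],[0,0,0],[0,0,0]],"grip":[0.022,0.026,0.035,0.05,0.05,0.05,0.05,0.05]}'
python3 - <<'E'
from h import *
np.set_printoptions(precision=4,suppress=True)
W=robot.get_image('wrist')[:,:,::-1];
for t in('cap','nose','plunger'):
  for c in('side','wrist'):
    try:
      r=robot.spot_point(c,t);print(c,t,[(np.round(x['position'],4),round(x['confidence'],2)) for x in r[:1]])
    except Exception as e: print(e)
S=robot.get_image('side')[:,:,::-1]
a=cv2.resize(W[90:290,220:420],(500,500),interpolation=cv2.INTER_CUBIC)
b=cv2.resize(S[120:220,250:310],(300,500),interpolation=cv2.INTER_CUBIC)
cv2.imwrite('pics/f1.png',np.hstack([a,b]))
E
python3 st.py
```

```text
time: 27.45
eef_pos: [0.5354, 0.2683, 0.1857]
tool_rot: [[-0.316, 0.949, -0.001], [0.949, 0.316, -0.001], [-0.0, -0.001, -1.0]]
force: [0.7, 0.3, 0.1]
grip_width: 0.0496
finger_force: 0.0
side cap [(array([0.5112, 0.2649, 0.1173]), 0.53)]
wrist cap [(array([0.5389, 0.2668, 0.1199]), 0.89)]
side nose [(array([0.5098, 0.2575, 0.0442]), 0.67)]
wrist nose [(array([0.5303, 0.267 , 0.0453]), 0.7)]
it knows: block, cap, hook, nose, petri, slot, stand, vial_green, vial_white
it knows: block, cap, hook, nose, petri, slot, stand, vial_green, vial_white
t 27.75 blk xy mm [0.8921 0.3949] z 184.29119373237978 F blk [ 0.0582 -0.2653] -0.04604799545152541 tq blk [-0.0051 -0.0043] -0.016808563819590044 yaw 0.3213970131859267 grip 0.05007830014151674
```

View pics/f1.png

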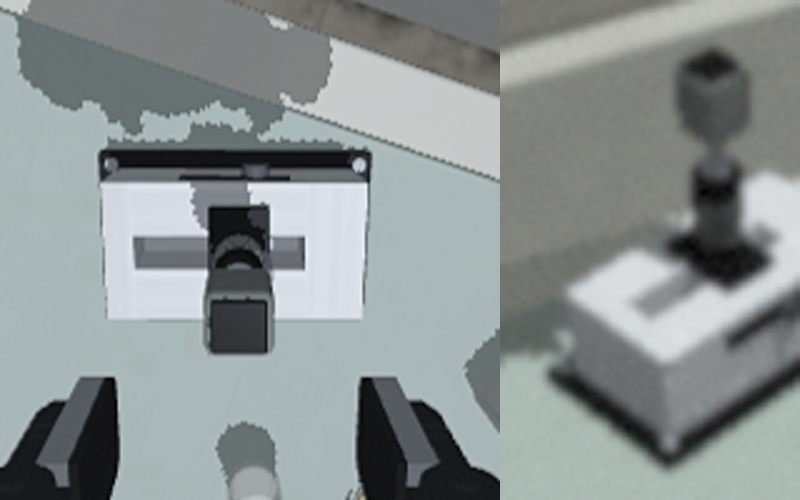

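The picture shows the probe upright and flat on the block, with the nose plate at (209–270) beside the post's nut at (257,170). The cap height is 0.120 m, which matches a plunger held at 9 mm. Handing in.

```bash
python3 -c "
from plant import robot
print(robot.hand_in())"
```

```text
the job is handed in; nothing more can be done
None
```

The probe is clipped onto the contact post, standing upright and flat on the block with the plunger held at about 9 mm (judged from the cap height, since the nose plate hides the hook). The job was handed in at about 28 s, after I put the probe back in the stand once to regrip it a quarter turn round.

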